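# Call the turner and point out the blank to swap

### The arm

A 6-joint arm with a two-finger parallel gripper is mounted at the origin on the work surface. World frame = base frame: x ahead of the robot, y to its left, z up, the work surface at z = 0. Lengths are in m, angles in rad, forces in N, time in s.
With the tool pointing down it reaches from about 0.375 to 0.925 m from the base axis. Payload 5.7 kg.
Tool frame: the origin (TCP) lies where the fingers leave the gripper's body, on its centre line; the fingertips stand 73 mm ahead of it and the grasp point (between the pads) lies 54 mm ahead of it; z points along the fingers, y is the direction in which the jaws open and shut (so a half turn about z gives the same grasp; the last joint's range is limited). The gripper opens to 85 mm and grips with 20 to 120 N. Pads are 22 mm wide; open, the fingers measure 114 mm over their backs; the gripper's body (76 mm by 85 mm) begins 54 mm behind the grasp point. The pads swing forward as they close: fully open they stand 13 mm farther back than shut.
Start: joints at [-1.266, 0.359, 1.51, -0, 1.272, -0.115], TCP at [0.245, -0.548, 0.304] pointing down, gripper open.
Joint ranges: [-2.97, 2.97], [-1.01, 2.36], [0.21, 2.38], [-0.96, 4.11], [0.2, 2.71], [-2.98, 2.98]. Speed limits (rad/s): [2.39, 2.39, 3.14, 3.14, 3.14, 3.14].

### API

Orientations are given as a unit quaternion [x, y, z, w].
In Python, from plant import ctrl gives the robot as it stands.
- The arm moves only by the tool servo_tool, never from a script. Its argument "plan" is a list of rows, each a list of 3 entries, a list of its own where there are three numbers: the shift along the world's x, y, z in mm, then the turn, a rotation vector about the world's x, y, z in degrees, then the finger opening in mm, from 0 to 85.4. In form: [[[dx, dy, dz], [ax, ay, az], fingers], ...]. A call has 1 to 12 rows; each row shifts and turns the pose as measured when the row begins; what a row does not reach is not made up. A row lasts 1/12 s, in which the tool goes at most 41.7 mm and 7.16 degrees, less where a joint would pass 70% of its speed; a pose out of reach is approached as far as the arm can. A call is refused whole if a number of a shift passes 41.7 or a number of a turn 7.16, either way. A call with a gripper value outside its range is refused whole. The fingers move at their own pace and stop on an object; "force" is the grip in N (left out, the last holds). Time passes only in rows, so rows that do not move let the fingers close. It gives the time, the measured TCP pose, the force and the opening at its end, in the units of the state.
- ctrl.state(): the state, without advancing time (a new reading comes with each control period).
- ctrl.read_camera(name): name is "scene" or "side" or "wrist"; returns the picture (420x560x3 uint8, red, green, blue); there is no depth.
- ctrl.calibration(name): a dict with "K" (3x3 intrinsics, pixels), "eye" and "orientation" of the camera in the world. Camera axes: x right, y up, looking along -z (the intrinsics and any distortion apply to the point x, -y, -z); pixel columns grow to the right and rows downward; lengths in m; the calibration is good to about 2 mm. The wrist camera is an equidistant fisheye: a pixel r from the principal point sees the ray r / f radians off the axis. A picture is of the moment at which its call begins: read the wrist's pose just before it. calibration takes no time and is no camera call; for the wrist camera it gives the pose at the moment of the call.
- ctrl.job_done(): hands the job in, once; it reports no verdict.
The state is a dict: "clock": time; "joint_pos": joint angles; "qd": joint speeds; "tau": joint torques, N m; "position": TCP position; "tool_rot": TCP orientation; "force": force on the tool from outside, world axes, zero at the start; "ft_torque": the same for the moment, N m; "gripper_width": opening from 0.0 (shut) to 1.0 (fully open).
Only numpy, scipy, OpenCV 4.12 (cv2) and the standard library are available. Lean on these libraries where they do the work, as an engineer would, in place of code of your own. Each camera call takes 0.05 s, during which the arm holds its last target.

### The job

Press the green call button on the black control box fully down and let it come back up. Then show the turner which wood blank is to be replaced: hold the fingertips just above the middle of the crack in the cracked pale blank, two or three centimetres over it, for two seconds without touching it. Then point in the same way at the middle of the dark walnut blank that shall take its place, hold there for two seconds and finish still pointing at it; touch none of the blanks, do not press the red stop button and leave everything else where it stands.

Things in the scene. Friction and masses are not known exactly. Their poses are not given: they have to be found in the camera images.
- call (a joint): travel of the green call button in m: 0 up, 0.006 fully down (it counts as pressed beyond 0.0045); a spring brings it back up; fully down takes about 5 N
- call_top (a point): centre of the top face of the green button, 36 mm across, about 72 mm above the table when up, pressed straight down (world -z). It stands on the black control box, 84 mm from the red button, which is as tall
- stop (a joint): travel of the red stop button in m: 0 up, 0.006 fully down; it must not be pressed
- stop_top (a point): centre of the top face of the red stop button on the same box, 36 mm across, on a yellow plate; not to be pressed
- box: fixed black control box, 100 x 170 x 50 mm, at any yaw; origin at the centre of its underside; the green button lies 42 mm along its +y axis, the red one 42 mm along its -y axis
- crack (a point): middle of the crack, on the top face (40 mm above the table) of the cracked pale ash blank. The crack is a dark jagged line about 45 mm long and 5 to 9 mm wide, running from near the blank's centre out to its rim and down the side; this point lies 33 mm from the blank's centre. Hold the fingertips 20 to 30 mm above it
- cracked: the cracked pale ash blank, a disc; origin at the centre of its underside, its x axis points along the crack towards the rim. The blank is loose, 110 mm in diameter, 40 mm tall, 0.3 kg, lying flat on the table; it must not be touched.
- walnut_top (a point): centre of the top face (40 mm above the table) of the dark walnut blank. Hold the fingertips 20 to 30 mm above it
- walnut: the dark brown walnut blank, a disc; origin at the centre of its underside. The blank is loose, 110 mm in diameter, 40 mm tall, 0.3 kg, lying flat on the table; it must not be touched.
- sound: a second pale ash blank, like the cracked one but with no crack; origin at the centre of its underside. The blank is loose, 110 mm in diameter, 40 mm tall, 0.3 kg, lying flat on the table; it must not be touched.
- gouge: loose wood-turning gouge lying flat, dark wooden handle, square brass collar and steel shaft, 315 mm long, up to 30 mm thick; origin on the table under its middle, its x axis runs along it; not to be disturbed
- mallet: loose turned pale wooden mallet standing on its head, 205 mm tall, 90 mm across; origin at the centre of its underside; not to be disturbed
- wax: loose round tin of polishing wax, blue band, 80 mm across, 50 mm tall; origin at the centre of its underside; not to be disturbed
- centre: loose steel lathe centre (pointed cone) standing on end, 34 mm across, 70 mm tall; origin at the centre of its underside; not to be disturbed
- pot: loose small pale wooden bowl, 72 mm across, 55 mm tall; origin at the centre of its underside; not to be disturbed
- spindle: loose square wooden bar, 180 x 45 x 45 mm, lying along its x axis; origin at the centre of its underside; not to be disturbed

How it is judged:
On the way, in this order (a step that is already met when the one before it is completed fails the run):
1. the green call button is pressed down (value of joint call above 0.0045 m), for 0.05 s.
2. the green button is let up again (value of joint call below 0.0015 m), for 0.1 s.
3. the fingertips dwell just above the crack, not touching (horizontal distance between the grasp point and crack below 0.026 m and z of the grasp point in the frame of crack between 0.012 and 0.075 m), for 1.7 s.
4. the fingertips dwell just above the middle of the walnut blank, not touching (horizontal distance between the grasp point and walnut_top below 0.03 m and z of the grasp point in the frame of walnut_top between 0.012 and 0.075 m), for 1.7 s.
At the end, for the whole second after the job is handed in: The grasp point (19 mm behind the fingertips) is still within 30 mm sideways of the middle of the walnut blank and 12 to 75 mm above its top; both buttons are up; all blanks lie still within 8 mm, and all other things within 20 mm, of where they started (all of step 4 and value of joint each of call, stop below 0.0015 m and distance of each of cracked, walnut, sound from where it was at the start of the episode below 0.008 m and linear speed of each of cracked, walnut, sound below 0.02 m/s and distance of each of gouge, mallet, wax, centre, pot, spindle from where it was at the start of the episode below 0.02 m); the robot touches nothing.
It fails at once if a blank is touched by the robot (contact force between any of the fingers, the arm and cracked above 0.3 N or contact force between any of the fingers, the arm and walnut above 0.3 N or contact force between any of the fingers, the arm and sound above 0.3 N).
It fails at once if a blank is moved or lifted (distance of any of cracked, walnut, sound from where it was at the start of the episode above 0.008 m).
It fails at once if the red stop button is pressed (value of joint stop above 0.0025 m).
It fails at once if another thing on the bench is moved, lifted or knocked over (distance of any of gouge, mallet, wax, centre, pot, spindle from where it was at the start of the episode above 0.02 m or angle between any of gouge, mallet, wax, centre, pot, spindle's own z axis and vertical above 0.5 rad).
It also fails if it takes over 54 s, if anything falls off the work surface, if the arm or the gripper's body presses on something with over 40 N, if the wrist force passes 120 N, or if a joint passes its speed limit or range.

## Working session

There is one attempt and no reset: what is moved stays moved. The work goes in short steps, Python scripts to look and compute and a tool call to move; the robot and the scene stay as the last step left them, time stands still between calls to the robot, and variables do not carry over. Pictures are saved under pics/ and viewed, and the job is handed in when it is done.

Besides the shell and the picture viewer there is one more tool, called after "Request:" by a JSON object that holds its "name" and its "arguments". servo_tool: Moves the arm, as the interface text tells. Its arguments: {"type":"object","properties":{"plan":{"type":"array","items":{"type":"array"}},"force":{"type":"number"}},"required":["plan"]}

```bash
mkdir -p pics; cat > h.py <<'E'
import numpy as np,cv2
from scipy.spatial.transform import Rotation as R
from plant import ctrl
def ray(cal,u,v,fish=False):
    K=np.array(cal["K"]);x=(u-K[0,2])/K[0,0];y=(v-K[1,2])/K[1,1]
    if fish:
        r=np.hypot(x,y);s=np.sin(r)/max(r,1e-9);d=np.array([x*s,y*s,np.cos(r)])
    else: d=np.array([x,y,1.])
    d=np.array([d[0],-d[1],-d[2]])
    o=np.array(cal["orientation"])
    M=R.from_quat(o) if o.size==4 else R.from_matrix(o)
    return np.array(cal["eye"]),M.apply(d)
def plane(cal,u,v,z,fish=False):
    e,d=ray(cal,u,v,fish);return e+d*(z-e[2])/d[2]
E
python3 - <<'E'
from h import *
for n in ["scene","side","wrist"]:
    print(n,ctrl.calibration(n))
    im=ctrl.read_camera(n);cv2.imwrite(f"pics/{n}0.png",im[:,:,::-1])
print(ctrl.state())
E
```

```text
scene {'K': array([[499.38697071,   0.        , 283.81973041],
       [  0.        , 499.38697071, 207.21466582],
       [  0.        ,   0.        ,   1.        ]]), 'eye': array([ 1.73064206, -0.34110243,  0.81974347]), 'orientation': array([0.37819682, 0.29863341, 0.54787069, 0.68382963])}
side {'K': array([[396.59440211,   0.        , 274.47239489],
       [  0.        , 396.59440211, 209.78208916],
       [  0.        ,   0.        ,   1.        ]]), 'eye': array([0.14778044, 0.63601839, 0.74277015]), 'orientation': array([-0.11547317,  0.40674115,  0.8734512 , -0.24147585])}
wrist {'K': array([[325.1922621 ,   0.        , 281.37589616],
       [  0.        , 325.1922621 , 208.51537697],
       [  0.        ,   0.        ,   1.        ]]), 'eye': array([ 0.31892516, -0.5143621 ,  0.37352266]), 'orientation': array([-0.13359235,  0.0880107 , -0.537337  ,  0.82805565])}
{'clock': 0.15, 'joint_pos': array([-1.26611075e+00,  3.59354246e-01,  1.51117608e+00, -7.32570633e-06,
        1.27251143e+00, -1.15111228e-01]), 'qd': array([ 0.00076793, -0.00133907, -0.00402699,  0.00040022, -0.00049425,
        0.00025951]), 'tau': array([ 6.05819077e-04, -5.28026569e+01, -2.78930032e+01, -2.11553152e-04,
        8.25709751e-03, -1.16464858e-05]), 'position': array([ 0.24440343, -0.54750776,  0.30324082]), 'tool_rot': array([ 9.78051607e-01,  2.08361535e-01, -7.20603381e-05, -7.20971185e-04]), 'force': array([ 1.00275726, -0.20551206, -0.53651691]), 'ft_torque': array([-0.00149588, -0.03085624,  0.01754351]), 'gripper_width': 1.0022151355623163}
```

View pics/scene0.png

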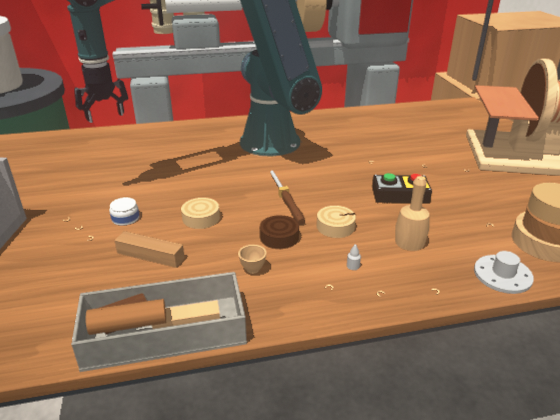

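View pics/side0.png

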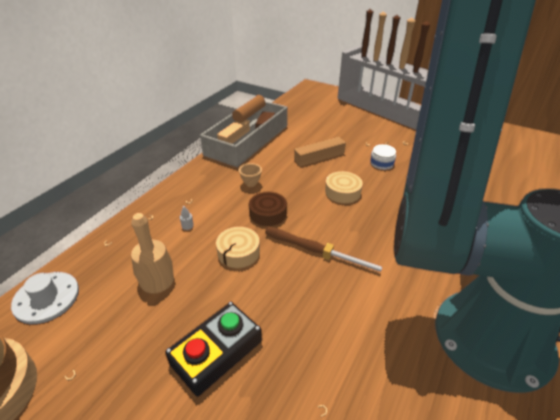

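View pics/wrist0.png

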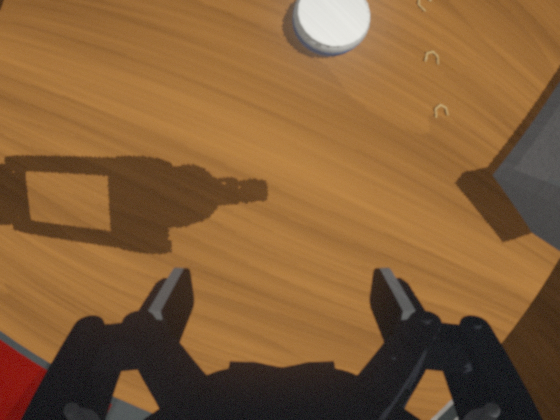

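The scene view shows the green button at (390,178), red at (417,179), the cracked blank at (336,220), walnut at (279,231) and the sound blank at (200,212). In the side view green is at (230,322), red at (196,349), the cracked blank at (238,246) with its crack near (230,250), and walnut at (268,208). The wrist view shows only the wax tin. Next I'll measure by colour.

```bash
python3 - <<'E'
from h import *
S=cv2.imread("pics/scene0.png");D=cv2.imread("pics/side0.png")
cs,cd=ctrl.calibration("scene"),ctrl.calibration("side")
def blob(im,lo,hi,box):
    h=cv2.cvtColor(im,cv2.COLOR_BGR2HSV);m=cv2.inRange(h,lo,hi);k=np.zeros_like(m);x0,y0,x1,y1=box;k[y0:y1,x0:x1]=m[y0:y1,x0:x1]
    n,l,s,c=cv2.connectedComponentsWithStats(k);i=1+np.argmax(s[1:,4]);return c[i],s[i]
for nm,im,c,bg,br,bw in[("scene",S,cs,(375,165,405,195),(405,165,432,195),(255,210,302,250)),("side",D,cd,(210,300,250,345),(180,330,215,370),(245,190,292,228))]:
    for t,lo,hi,b,z in[("green",(45,120,50),(80,255,255),bg,.070),("red",(0,180,90),(6,255,255),br,.070),("walnut",(0,40,0),(20,255,95),bw,.03)]:
        q,s=blob(im,lo,hi,b);print(nm,t,q.round(1),s,plane(c,*q,z).round(3))
a=cv2.resize(S[160:280,220:440],None,fx=3.6,fy=3.6,interpolation=cv2.INTER_CUBIC);cv2.imwrite("pics/sz.png",a)
a=cv2.resize(D[180:400,150:310],None,fx=2.7,fy=2.7,interpolation=cv2.INTER_CUBIC);cv2.imwrite("pics/dz.png",a)
E
```

```text
scene green [389.  176.1] [384 174  11   6  48] [0.472 0.285 0.07 ]
scene red [413.7 176. ] [411 174   8   6  31] [0.487 0.361 0.07 ]
scene walnut [280.1 240.1] [261 228  39  20 418] [ 0.675 -0.107  0.03 ]
side green [229.5 320.6] [221 313  18  17 235] [0.465 0.289 0.07 ]
side red [195.  348.1] [185 339  20  19 292] [0.485 0.37  0.07 ]
side walnut [267.6 210.3] [250 193  36  34 990] [ 0.605 -0.079  0.03 ]
```

View pics/sz.png

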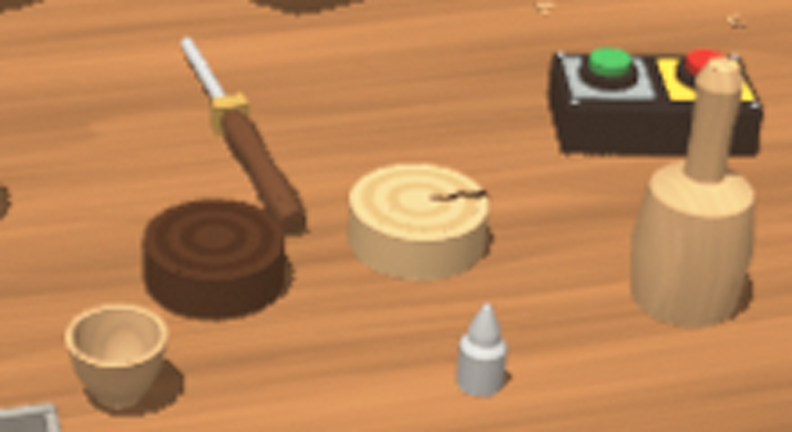

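View pics/dz.png

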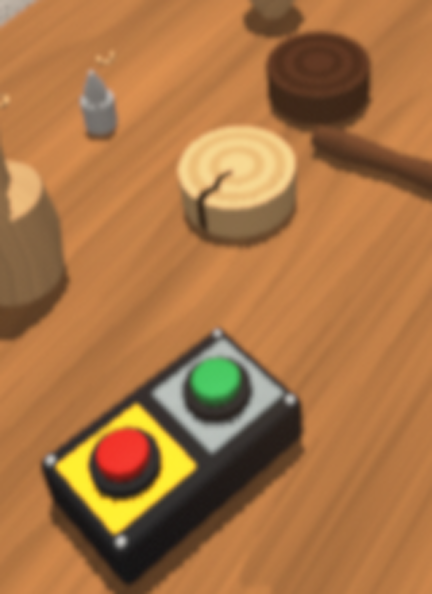

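Zoomed centres, in source pixels:
- Scene: walnut top (279.4,225.8), cracked top (336.1,216.4), crack middle (348.3,214.4), green (389.7,177).
- Side: walnut top (267.8,204.4), cracked top (237.8,242.2), crack middle (230,248.9), green (230,320.7).

```bash
python3 - <<'E'
from h import *
cs,cd=ctrl.calibration("scene"),ctrl.calibration("side")
P={"walnut":((279.4,225.8),(267.8,204.4),.04),"cracked":((336.1,216.4),(237.8,242.2),.04),"crack":((348.3,214.4),(230,248.9),.04),"green":((389.5,177),(230,320.7),.072),"red":((415,177),(195.3,348),.072),
"mallet_top":((420,180),(139,215),.205),"centre_tip":((355.3,244),(184.5,207),.07),"sound":((200.5,206),(344,181),.04),"wax":((124,203),(384,150),.05)}
for n,(a,b,z) in P.items():
    A=plane(cs,*a,z);B=plane(cd,*b,z)
    e1,d1=ray(cs,*a);e2,d2=ray(cd,*b)
    t=np.linalg.lstsq(np.c_[d1,-d2],e2-e1,rcond=None)[0];T=(e1+d1*t[0]+e2+d2*t[1])/2
    print(n,A[:2].round(3),B[:2].round(3),"tri",T.round(3))
s=ctrl.state();print(R.from_quat(s["tool_rot"]).as_matrix().round(3))
E
```

```text
walnut [ 0.623 -0.097] [ 0.612 -0.091] tri [ 0.615 -0.096  0.035]
cracked [0.612 0.07 ] [0.597 0.076] tri [0.602 0.072 0.034]
crack [0.609 0.107] [0.6   0.105] tri [0.603 0.106 0.038]
green [0.481 0.283] [0.463 0.289] tri [0.467 0.288 0.065]
red [0.498 0.36 ] [0.484 0.371] tri [0.487 0.367 0.065]
mallet_top [0.734 0.241] [0.715 0.247] tri [0.723 0.245 0.199]
centre_tip [0.785 0.062] [0.777 0.063] tri [0.78  0.063 0.067]
sound [ 0.475 -0.301] [ 0.473 -0.303] tri [ 0.473 -0.301  0.04 ]
wax [ 0.427 -0.517] [ 0.424 -0.518] tri [ 0.425 -0.518  0.049]
[[ 0.913  0.408 -0.   ]
 [ 0.408 -0.913  0.001]
 [ 0.    -0.001 -1.   ]]
```

Request:
{"name": "servo_tool", "arguments": {"plan": [[[20,35,0],[0,0,0],0],[[20,35,0],[0,0,0],0],[[20,35,0],[0,0,0],0],[[20,35,0],[0,0,0],0],[[20,35,0],[0,0,0],0],[[20,35,0],[0,0,0],0],[[20,35,0],[0,0,0],0],[[20,35,0],[0,0,0],0],[[20,35,0],[0,0,0],0],[[20,35,0],[0,0,0],0],[[0,40,0],[0,0,0],0],[[0,40,0],[0,0,0],0]]}}

```text
clock: 1.15
position: [0.4474, -0.1091, 0.3012]
tool_rot: [0.979, 0.202, 0.0, 0.002]
force: [0.4, 0.9, -0.0]
gripper_width: 0.002
```

Request:
{"name": "servo_tool", "arguments": {"plan": [[[0,40,0],[0,0,0],0],[[0,40,0],[0,0,0],0],[[0,40,0],[0,0,0],0],[[0,40,0],[0,0,0],0],[[0,30,0],[0,0,0],0],[[0,0,0],[0,0,0],0],[[0,0,0],[0,0,0],0]]}}

```text
clock: 1.73
position: [0.4443, 0.0963, 0.3009]
tool_rot: [0.979, 0.206, 0.001, 0.0]
force: [0.7, -0.1, -0.7]
gripper_width: 0.003
```

```bash
python3 - <<'E'
from h import *
import json
c=ctrl.calibration("wrist");im=ctrl.read_camera("wrist");cv2.imwrite("pics/w1.png",im[:,:,::-1])
np.savez("w1.npz",**c);print(c["eye"],c["orientation"],ctrl.state()["position"])
E
```

```text
[0.51889505 0.12906945 0.37138422] [-0.13340123  0.08706368 -0.53993664  0.82649407] [0.44432364 0.09596569 0.30085874]
```

View pics/w1.png

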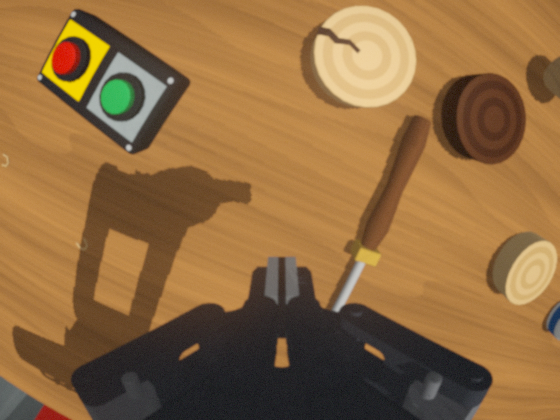

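The wrist view shows green at (118,96), red at (68,60), the cracked top's centre at (366,52) with the crack's middle near (338,40), and the walnut ring centre at (495,118).

```bash
python3 - <<'E'
from h import *
c=dict(np.load("w1.npz"))
for n,u,v,z in[("green",118,96,.072),("red",68,60,.072),("ccent",366,52,.04),("crack",338,40,.04),("crackin",357,50,.04),("crackout",318,32,.04),("walnut",495,118,.04)]:
    print(n,plane(c,u,v,z,True).round(3))
E
```

```text
green [0.47  0.283 0.072]
red [0.488 0.359 0.072]
ccent [0.606 0.073 0.04 ]
crack [0.604 0.104 0.04 ]
crackin [0.604 0.083 0.04 ]
crackout [0.603 0.126 0.04 ]
walnut [ 0.621 -0.099  0.04 ]
```

Request:
{"name": "servo_tool", "arguments": {"plan": [[[6,38,0],[0,0,0],0],[[6,38,0],[0,0,0],0],[[6,38,-30],[0,0,0],0],[[6,38,-38],[0,0,0],0],[[3,36,-20],[0,0,0],0],[[0,0,-30],[0,0,0],0],[[0,0,0],[0,0,0],0],[[0,0,0],[0,0,0],0]]}}

```text
clock: 2.45
position: [0.477, 0.2678, 0.1917]
tool_rot: [0.981, 0.196, 0.005, 0.002]
force: [0.0, 0.7, 0.0]
gripper_width: -0.0
```

```bash
python3 - <<'E'
from h import *
c=ctrl.calibration("wrist");s=ctrl.state();im=ctrl.read_camera("wrist");cv2.imwrite("pics/w2.png",im[:,:,::-1])
np.savez("w2.npz",**c);M=R.from_quat(s["tool_rot"]).as_matrix();print(s["position"],s["position"]+.073*M[:,2],s["force"])
E
```

```text
[0.47697966 0.26781668 0.19168402] [0.4778159  0.26768556 0.11868893] [0.01926698 0.6744282  0.03088456]
```

View pics/w2.png

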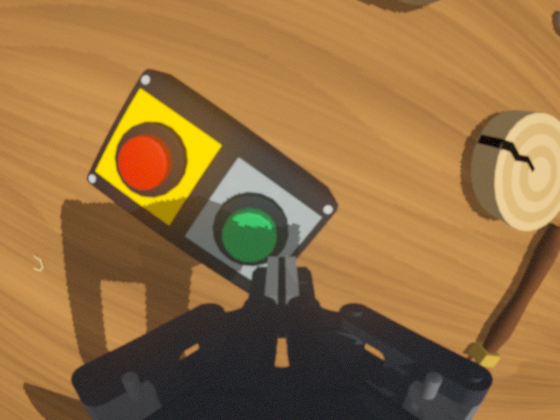

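Green now sits at (250,230), just ahead of the fingertips at (282,260).

```bash
python3 - <<'E'
from h import *
c=dict(np.load("w2.npz"))
print(plane(c,250,230,.072,True).round(4),plane(c,144,162,.072,True).round(4))
E
```

```text
[0.4743 0.2875 0.072 ] [0.4904 0.3662 0.072 ]
```

Request:
{"name": "servo_tool", "arguments": {"plan": [[[-4,19,0],[0,0,0],0],[[0,0,-15],[0,0,0],0],[[0,0,-12],[0,0,0],0],[[0,0,0],[0,0,0],0],[[0,0,0],[0,0,0],0]]}}

```text
clock: 2.92
position: [0.4778, 0.2806, 0.1724]
tool_rot: [0.982, 0.191, 0.009, 0.002]
force: [0.3, -0.3, -0.3]
gripper_width: 0.002
```

Request:
{"name": "servo_tool", "arguments": {"plan": [[[-7,8,0],[0,0,0],0],[[-3,2,-12],[0,0,0],0],[[0,0,-8],[0,0,0],0],[[0,0,0],[0,0,0],0]]}}

```text
clock: 3.25
position: [0.4701, 0.2902, 0.1579]
tool_rot: [0.982, 0.189, 0.014, 0.001]
force: [-0.0, -0.2, -0.2]
gripper_width: -0.001
```

Request:
{"name": "servo_tool", "arguments": {"plan": [[[2,-2,-5],[0,1.5,0],0],[[0,0,-5],[0,0,0],0],[[0,0,-4],[0,0,0],0],[[0,0,0],[0,0,0],0]]}}

```text
clock: 3.58
position: [0.4733, 0.2885, 0.1446]
tool_rot: [0.982, 0.189, 0.001, -0.002]
force: [-1.2, 0.6, 1.1]
gripper_width: -0.006
```

Request:
{"name": "servo_tool", "arguments": {"plan": [[[0,0,-4],[0,0,0],0],[[0,0,-4],[0,0,0],0],[[0,0,-3],[0,0,0],0]]}}

```text
clock: 3.83
position: [0.4739, 0.2888, 0.1376]
tool_rot: [0.982, 0.188, 0.001, -0.002]
force: [-13.6, -7.1, 59.4]
gripper_width: 0.001
```

Request:
{"name": "servo_tool", "arguments": {"plan": [[[0,0,1],[0,0,0],0],[[0,0,0],[0,0,0],0]]}}

```text
clock: 4.0
position: [0.4736, 0.2886, 0.1412]
tool_rot: [0.982, 0.189, 0.001, -0.002]
force: [-0.8, -1.2, 3.4]
gripper_width: 0.001
```

```bash
python3 - <<'E'
from h import *
s=ctrl.state();print(s["position"],s["force"])
im=ctrl.read_camera("wrist");cv2.imwrite("pics/w3.png",im[:,:,::-1])
E
```

```text
[0.47361735 0.28863041 0.141197  ] [-0.8455636  -1.15651488  3.4472319 ]
```

View pics/w3.png

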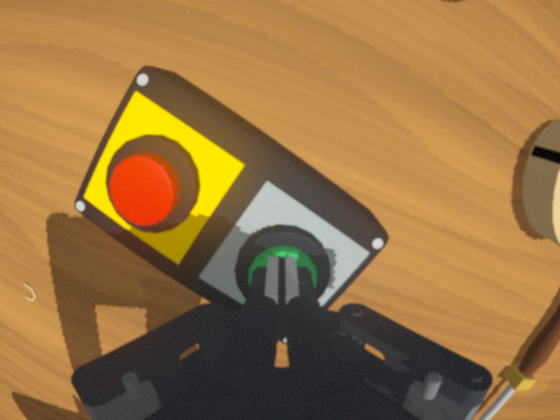

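Request:
{"name": "servo_tool", "arguments": {"plan": [[[0,0,-2],[0,0,0],0],[[0,0,-1],[0,0,0],0],[[0,0,0],[0,0,0],0]]}}

```text
clock: 4.3
position: [0.4736, 0.2887, 0.1386]
tool_rot: [0.982, 0.189, 0.002, -0.002]
force: [-3.0, -0.8, 8.8]
gripper_width: 0.002
```

Request:
{"name": "servo_tool", "arguments": {"plan": [[[0,0,0],[0,0,0],0],[[0,0,10],[0,0,0],0],[[0,0,30],[0,0,0],0],[[0,0,35],[0,0,0],0],[[0,0,35],[0,0,0],0],[[0,0,0],[0,0,0],0],[[0,0,0],[0,0,0],0]]}}

```text
clock: 4.88
position: [0.4728, 0.2881, 0.2506]
tool_rot: [0.982, 0.189, -0.0, -0.002]
force: [-0.3, 0.1, -0.5]
gripper_width: -0.002
```

```bash
python3 - <<'E'
from h import *
s=ctrl.state();print(s["position"],s["force"])
c=ctrl.calibration("wrist");np.savez("w4.npz",**c)
im=ctrl.read_camera("wrist");cv2.imwrite("pics/w4.png",im[:,:,::-1])
E
```

```text
[0.47275196 0.28812165 0.25059833] [-0.32106533  0.11679244 -0.53653247]
```

View pics/w4.png

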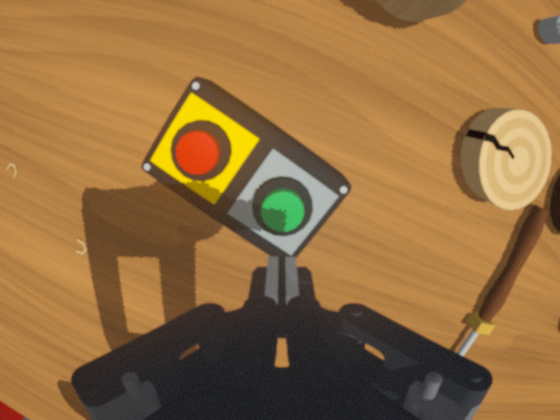

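The button is back up, green at (282,210). Next, the crack.

Request:
{"name": "servo_tool", "arguments": {"plan": [[[22,-31,0],[0,0,0],0],[[22,-31,0],[0,0,0],0],[[22,-31,0],[0,0,0],0],[[22,-31,0],[0,0,0],0],[[22,-31,0],[0,0,0],0],[[10,-15,0],[0,0,0],0],[[0,0,0],[0,0,0],0],[[0,0,0],[0,0,0],0]]}}

```text
clock: 5.6
position: [0.5931, 0.1111, 0.2398]
tool_rot: [0.982, 0.191, -0.007, -0.003]
force: [0.3, 0.1, -0.2]
gripper_width: 0.003
```

```bash
python3 - <<'E'
from h import *
s=ctrl.state();print(s["position"],s["tool_rot"])
c=ctrl.calibration("wrist");np.savez("w5.npz",**c)
im=ctrl.read_camera("wrist");cv2.imwrite("pics/w5.png",im[:,:,::-1])
E
```

```text
[0.59307465 0.11110524 0.23975463] [ 0.98157214  0.19096048 -0.00660155 -0.00257873]
```

View pics/w5.png

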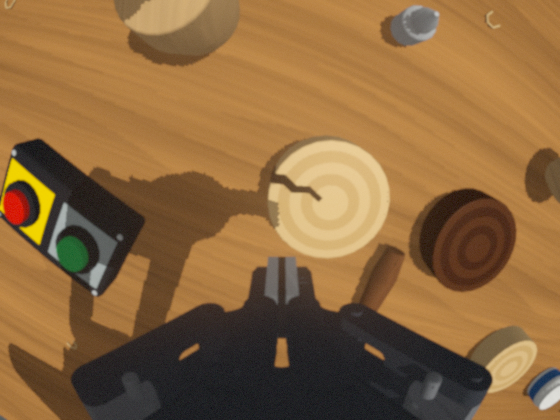

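The crack runs from (320,198) to the rim at (276,178), with its middle near (299,187). The blank's centre is at (330,198) and the walnut's at (480,242).

```bash
python3 - <<'E'
from h import *
c=dict(np.load("w5.npz"))
for p in[(299,187),(330,198),(276,178),(480,242)]:print(plane(c,*p,.04,True).round(4))
E
```

```text
[0.6062 0.1019 0.04  ]
[0.6073 0.0729 0.04  ]
[0.6061 0.1231 0.04  ]
[ 0.6263 -0.0976  0.04  ]
```

Request:
{"name": "servo_tool", "arguments": {"plan": [[[12,-6,0],[0,-0.8,0],0],[[2,-1,-25],[0,0,0],0],[[0,0,-25],[0,0,0],0],[[0,0,-15],[0,0,0],0],[[0,0,0],[0,0,0],0]]}}

```text
clock: 6.07
position: [0.6072, 0.1088, 0.1722]
tool_rot: [0.981, 0.195, 0.002, -0.001]
force: [-0.0, -0.1, 0.1]
gripper_width: 0.002
```

Request:
{"name": "servo_tool", "arguments": {"plan": [[[-2,-4,-15],[0,0,0],0],[[0,0,-15],[0,0,0],0],[[0,0,-2],[0,0,0],0],[[0,0,0],[0,0,0],0]]}}

```text
clock: 6.4
position: [0.6053, 0.1084, 0.1406]
tool_rot: [0.98, 0.197, 0.003, -0.001]
force: [0.1, -0.2, -0.4]
gripper_width: -0.004
```

```bash
python3 - <<'E'
from h import *
s=ctrl.state();M=R.from_quat(s["tool_rot"]).as_matrix();print(s["position"],s["position"]+.073*M[:,2])
c=ctrl.calibration("wrist");np.savez("w6.npz",**c)
im=ctrl.read_camera("wrist");cv2.imwrite("pics/w6.png",im[:,:,::-1])
im=ctrl.read_camera("side");cv2.imwrite("pics/d6.png",cv2.resize(im[150:400,130:310,::-1],None,fx=2.4,fy=2.4))
E
```

```text
[0.60532922 0.10843378 0.14055186] [0.60577982 0.10872061 0.06755382]
```

View pics/w6.png

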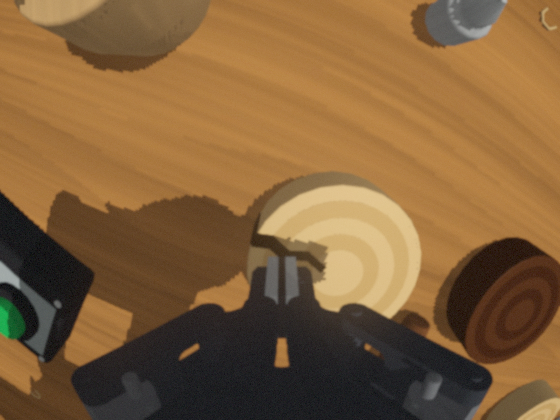

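View pics/d6.png

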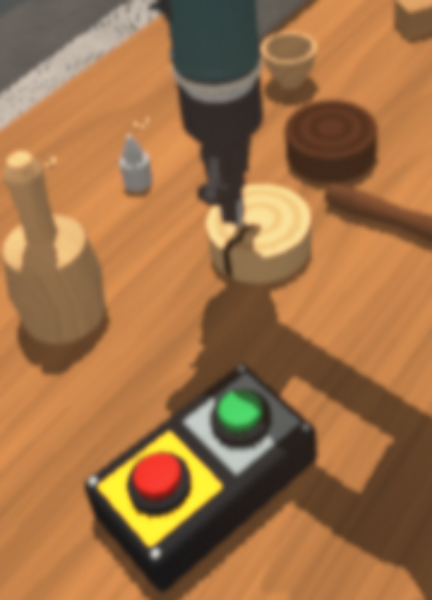

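The tips (282,260) hang over the crack, whose middle is near (289,246). Both buttons are up. Holding here.

Request:
{"name": "servo_tool", "arguments": {"plan": [[[0,-4,-2],[0,0,0],0],[[0,0,0],[0,0,0],0],[[0,0,0],[0,0,0],0],[[0,0,0],[0,0,0],0],[[0,0,0],[0,0,0],0],[[0,0,0],[0,0,0],0],[[0,0,0],[0,0,0],0],[[0,0,0],[0,0,0],0]]}}

```text
clock: 7.17
position: [0.6085, 0.1043, 0.1439]
tool_rot: [0.98, 0.197, 0.008, -0.001]
force: [0.6, -0.2, -0.8]
gripper_width: 0.001
```

```bash
python3 - <<'E'
from h import *
c=dict(np.load("w6.npz"));print(plane(c,289,246,.04,True).round(4),plane(c,340,268,.04,True).round(4),plane(c,520,308,.04,True).round(4))
E
```

```text
[0.6092 0.1055 0.04  ] [0.6074 0.0712 0.04  ] [ 0.6252 -0.0935  0.04  ]
```

Request:
{"name": "servo_tool", "arguments": {"plan": [[[0,0,-5],[0,0.9,0],0],[[0,0,0],[0,0,0],0],[[0,0,0],[0,0,0],0],[[0,0,0],[0,0,0],0],[[0,0,0],[0,0,0],0],[[0,0,0],[0,0,0],0],[[0,0,0],[0,0,0],0],[[0,0,0],[0,0,0],0]]}}

```text
clock: 7.83
position: [0.6083, 0.1043, 0.1378]
tool_rot: [0.98, 0.197, -0.001, -0.002]
force: [0.3, 0.1, 1.0]
gripper_width: -0.001
```

Request:
{"name": "servo_tool", "arguments": {"plan": [[[0,0,0],[0,0,0],0],[[0,0,0],[0,0,0],0],[[0,0,0],[0,0,0],0],[[0,0,0],[0,0,0],0],[[0,0,0],[0,0,0],0],[[0,0,0],[0,0,0],0],[[0,0,0],[0,0,0],0],[[0,0,0],[0,0,0],0]]}}

```text
clock: 8.5
position: [0.6083, 0.1043, 0.1381]
tool_rot: [0.98, 0.197, -0.001, -0.002]
force: [-0.2, 0.3, -0.0]
gripper_width: -0.0
```

Request:
{"name": "servo_tool", "arguments": {"plan": [[[0,0,0],[0,0,0],0],[[0,0,0],[0,0,0],0],[[0,0,0],[0,0,0],0],[[0,0,0],[0,0,0],0],[[0,0,0],[0,0,0],0],[[0,0,0],[0,0,0],0],[[0,0,0],[0,0,0],0],[[0,0,0],[0,0,0],0],[[0,0,0],[0,0,0],0],[[0,0,0],[0,0,0],0],[[0,0,0],[0,0,0],0],[[0,0,0],[0,0,0],0]]}}

```text
clock: 9.5
position: [0.6083, 0.1043, 0.138]
tool_rot: [0.98, 0.197, -0.001, -0.002]
force: [-0.1, 1.1, 0.2]
gripper_width: 0.002
```

Request:
{"name": "servo_tool", "arguments": {"plan": [[[0,0,0],[0,0,0],0],[[0,0,0],[0,0,0],0],[[0,0,0],[0,0,0],0],[[0,0,0],[0,0,0],0],[[0,0,0],[0,0,0],0],[[0,0,0],[0,0,0],0]]}}

```text
clock: 10.0
position: [0.6083, 0.1043, 0.138]
tool_rot: [0.98, 0.197, -0.001, -0.002]
force: [0.7, 0.4, -0.1]
gripper_width: -0.003
```

Request:
{"name": "servo_tool", "arguments": {"plan": [[[0,0,30],[0,0,0],0],[[0,0,35],[0,0,0],0],[[3,-35,0],[0,0,0],0],[[3,-35,0],[0,0,0],0],[[3,-35,0],[0,0,0],0],[[3,-35,0],[0,0,0],0],[[2,-35,0],[0,0,0],0],[[0,-10,0],[0,0,0],0],[[0,0,0],[0,0,0],0],[[0,0,0],[0,0,0],0]]}}

```text
clock: 10.83
position: [0.6222, -0.0869, 0.2069]
tool_rot: [0.98, 0.199, 0.0, -0.002]
force: [0.1, 0.1, 0.4]
gripper_width: 0.003
```

```bash
python3 - <<'E'
from h import *
s=ctrl.state();M=R.from_quat(s["tool_rot"]).as_matrix();print(s["position"],s["position"]+.073*M[:,2])
c=ctrl.calibration("wrist");np.savez("w7.npz",**c)
im=ctrl.read_camera("wrist");cv2.imwrite("pics/w7.png",im[:,:,::-1])
E
```

```text
[ 0.62223692 -0.08689433  0.20688263] [ 0.62220661 -0.08665295  0.13388304]
```

View pics/w7.png

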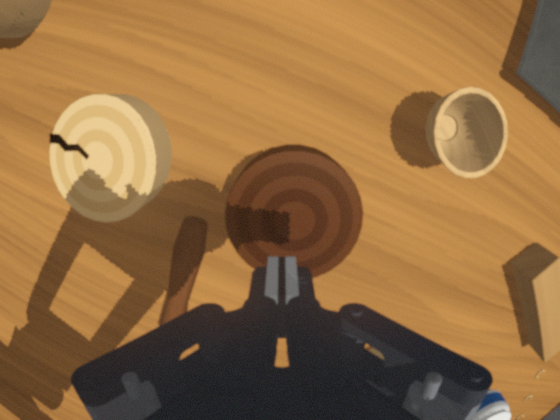

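Walnut ring centre at about (297,216).

```bash
python3 - <<'E'
from h import *
c=dict(np.load("w7.npz"));print(plane(c,297,216,.04,True).round(4))
E
```

```text
[ 0.6236 -0.0988  0.04  ]
```

Request:
{"name": "servo_tool", "arguments": {"plan": [[[0,-8,0],[0,0,0],0],[[0,-3,-20],[0,0,0],0],[[0,0,-20],[0,0,0],0],[[0,0,-15],[0,0,0],0],[[0,0,0],[0,0,0],0],[[0,0,0],[0,0,0],0]]}}

```text
clock: 11.38
position: [0.6226, -0.0909, 0.1512]
tool_rot: [0.979, 0.204, 0.001, -0.002]
force: [0.6, -1.0, 0.6]
gripper_width: 0.002
```

Request:
{"name": "servo_tool", "arguments": {"plan": [[[0,-7,0],[0,0,0],0],[[0,-2,-10],[0,0,0],0],[[0,0,-3],[0,0,0],0],[[0,0,0],[0,0,0],0],[[0,0,0],[0,0,0],0],[[0,0,0],[0,0,0],0]]}}

```text
clock: 11.88
position: [0.6243, -0.0997, 0.1402]
tool_rot: [0.979, 0.206, 0.003, -0.001]
force: [1.5, 0.2, 0.3]
gripper_width: -0.005
```

Request:
{"name": "servo_tool", "arguments": {"plan": [[[0,0,0],[0,0,0],0],[[0,0,0],[0,0,0],0],[[0,0,0],[0,0,0],0],[[0,0,0],[0,0,0],0],[[0,0,0],[0,0,0],0],[[0,0,0],[0,0,0],0],[[0,0,0],[0,0,0],0],[[0,0,0],[0,0,0],0]]}}

```text
clock: 12.55
position: [0.6249, -0.0998, 0.1414]
tool_rot: [0.979, 0.206, 0.004, -0.001]
force: [-0.8, -0.0, 0.1]
gripper_width: 0.002
```

Request:
{"name": "servo_tool", "arguments": {"plan": [[[-3,1,-4],[0,0.4,0],0],[[0,0,0],[0,0,0],0],[[0,0,0],[0,0,0],0],[[0,0,0],[0,0,0],0],[[0,0,0],[0,0,0],0],[[0,0,0],[0,0,0],0],[[0,0,0],[0,0,0],0],[[0,0,0],[0,0,0],0],[[0,0,0],[0,0,0],0],[[0,0,0],[0,0,0],0],[[0,0,0],[0,0,0],0],[[0,0,0],[0,0,0],0]]}}

```text
clock: 13.55
position: [0.6215, -0.0986, 0.1368]
tool_rot: [0.979, 0.206, -0.0, -0.002]
force: [0.3, -1.1, -0.3]
gripper_width: 0.001
```

Request:
{"name": "servo_tool", "arguments": {"plan": [[[0,0,0],[0,0,0],0],[[0,0,0],[0,0,0],0],[[0,0,0],[0,0,0],0],[[0,0,0],[0,0,0],0],[[0,0,0],[0,0,0],0],[[0,0,0],[0,0,0],0],[[0,0,0],[0,0,0],0],[[0,0,0],[0,0,0],0],[[0,0,0],[0,0,0],0],[[0,0,0],[0,0,0],0],[[0,0,0],[0,0,0],0],[[0,0,0],[0,0,0],0]]}}

```text
clock: 14.55
position: [0.6215, -0.0986, 0.1369]
tool_rot: [0.979, 0.206, -0.0, -0.002]
force: [-1.2, 0.2, 0.2]
gripper_width: -0.0
```

```bash
python3 - <<'E'
from h import *
for n in("side","scene"):
    im=ctrl.read_camera(n);cv2.imwrite(f"pics/{n}8.png",im[:,:,::-1])
s=ctrl.state();print(s["position"],s["force"],s["clock"])
E
```

```text
[ 0.62147299 -0.09863395  0.13686817] [ 0.21699793 -0.27797235 -0.99647215] 14.65
```

View pics/side8.png

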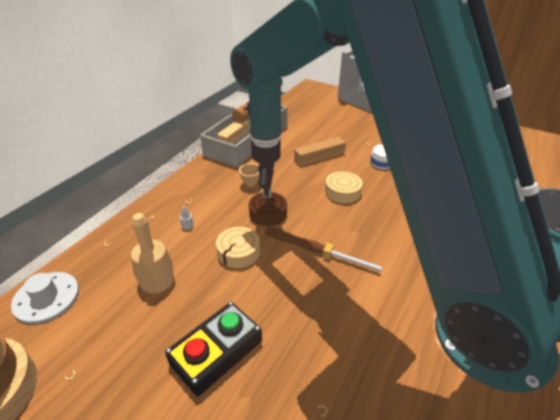

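View pics/scene8.png

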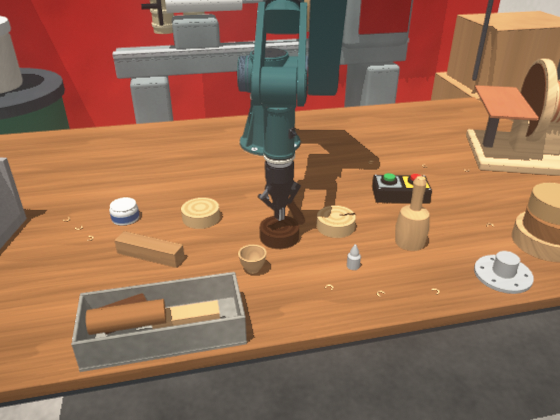

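Both views show the tips over the walnut's middle, and everything else looks as it did at the start: the cracked blank at (238,246) and green at (230,322) in the side view. Handing in.

```bash
python3 -c "
from plant import ctrl
print(ctrl.job_done())"
```

```text
the job is handed in; nothing more can be done
None
```

I pressed the green button, let it come back up, pointed at the crack, then at the walnut blank, and handed the job in still pointing at it. The hand-in gave no verdict.

- **Button:** My first press bottomed out harder than planned, with a peak reading of 59 N (the wrist limit is 120 N). I eased off and pressed again at about 9 N, which is past the 5 N needed for fully down. A later picture showed it back up. The red button was never approached.
- **Crack:** The fingertips stayed about 25 mm above its middle for 2.2 s, after a short settling phase at about 31 mm.
- **Walnut:** The fingertips held for over 2 s and finished about 24 mm above the centre. They are within about 3 mm sideways of where the wrist camera puts it.
- **Last checks:** The wrist force was about 1 N, which is noise. Both fixed cameras, compared by eye with the start, showed both buttons up and the blanks and other things unmoved.
- **Disagreement:** The fixed cameras differed from each other by up to about 18 mm in x. I relied on the wrist camera, which lay mostly between them.

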